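Log a fixative tub's tag and take its core reading through the lid guide

ROBOT

A 6-joint arm with a two-finger parallel gripper is mounted at the origin on the work surface. World frame = base frame: x ahead of the robot, y to its left, z up, the work surface at z = 0. Lengths are in mm, angles in rad, forces in N, time in s.
With the tool pointing down it reaches from about 350 to 975 mm from the base axis. Payload 7.1 kg.
Tool frame: the origin (TCP) lies at the very end of the fingers, on their centre line; the grasp point (between the pads) lies 19 mm behind it (ctrl.grip_point_offset is the distance from the TCP to the grasp point, in mm); z points along the fingers, y is the direction in which the jaws open and shut (so a half turn about z gives the same grasp; the last joint's range is limited). The gripper opens to 88 mm and grips with 3 to 60 N. Pads are 20 mm wide; open, the fingers measure 115 mm over their backs; the gripper's body (75 mm by 178 mm) begins 61 mm behind the grasp point.
Start: joints at [-1.135, 0.423, 1.63, -0, 1.089, -0.019], TCP at [274.566, -561.443, 222.675] pointing down, gripper open.
Joint ranges: [-3, 3], [-0.9, 2.11], [0.09, 2.58], [-1.31, 4.45], [0.11, 2.69], [-2.54, 2.54]. Speed limits (rad/s): [2.39, 2.39, 3.01, 3.14, 3.14, 3.14].

INTERFACE

Orientations are given as a rotation vector (axis times angle).
In Python, from workcell import ctrl gives the robot as it stands.
- The arm moves only by the tool move_arm, never from a script. Its argument "increments" is one flat list of numbers, 5 for each row, row after row: the closure in counts, from 0 (fully open) to 255 (shut), then the shift along the tool's x, y, z in mm, then the turn about the tool's z in degrees. In form: [grip, dx, dy, dz, yaw, grip, dx, dy, dz, yaw, ...]. A call has 1 to 12 rows; each row is the pose to reach, as a shift and turn from the pose measured when the call began, along the tool's axes at that moment; what a row does not reach only later rows make up. A row lasts 1/8 s, in which the tool goes at most 62.5 mm and 10.7 degrees, less where a joint would pass 70% of its speed; a pose out of reach is approached as far as the arm can. A call with a gripper value outside its range is refused whole. The fingers move at their own pace and stop on an object; the grip force is fixed at half the most. Time passes only in rows, so rows that repeat a pose let the fingers close. It gives the time, the measured TCP pose, the force and the opening at its end, in the units of the state.
- ctrl.get_obs(): the state, without advancing time (a new reading comes with each control period).
- ctrl.get_image(name): name is "scene" or "top" or "wrist"; returns a dict with "frame" (384x512x3 uint8, red, green, blue), "vertical_fov" (degrees; the focal length in pixels is half the picture's height over the tangent of half this angle, whatever the lens; pixels are square), "cx", "cy" (the principal point, pixels), "pose" (4x4, takes a point from camera to world coordinates); the wrist camera has in their place "mount" (4x4, takes a point from camera to tool coordinates, whose origin is the TCP and whose axes are the flange's). Camera axes: x right, y down, z forward; pixel columns grow to the right and rows downward; lengths in mm; the calibration is good to about 2 mm. The wrist camera is an equidistant fisheye: a pixel r from the principal point sees the ray r / f radians off the axis. A picture is of the moment at which its call begins: read the wrist's pose just before it. There is no depth.
- ctrl.close_job(): hands the job in, once; it reports no verdict.
The state is a dict: "t": time; "qpos": joint angles; "qvel": joint speeds; "joint_torque": joint torques, N m; "ee_pos": TCP position; "orientation": TCP orientation; "ft_force": force on the tool from outside, world axes, zero at the start; "moment": the same for the moment, N m; "width": finger opening in mm.
Only numpy, scipy, OpenCV 4.12 (cv2) and the standard library are available. Lean on these libraries where they do the work, as an engineer would, in place of code of your own. Each camera call takes 0.05 s, during which the arm holds its last target.

TASK

Take the square-handled probe out of the rack and aim its tip at the middle of the tag on the tub's lid, square on to the sloping face and about 20 mm off it, steady for a second or two without touching, so that it logs the tub. Then lower the stem upright through the steel guide in the middle of the lid until its tip is about 30 mm below the guide's lower end, never touching the bore or any part of the tub. Finish still holding the probe there, still and centred in the guide, and leave everything else where it stands.

Things in the scene. Friction and masses are not known exactly. Their poses are not given: they have to be found in the camera images.
- probe: Loose probe, 90 g: steel stem 8 mm diameter, 115 mm long, under a square grey handle 24 x 24 mm, 70 mm tall (115 to 185 mm along z). Origin: the stem's tip; z runs from tip to handle (up as it stands), x and y square to the handle's faces. Starts upright in either hole of the rack, the handle's foot on the rack's top plate; lifts straight out.
- rod: Loose plain stirring rod, not to be used: steel stem 8 mm diameter and 115 mm long, round steel handle 18 mm diameter and 35 mm tall (its top 160 mm above the bench). Stands in the rack's other hole. Origin at its tip, z up along the rod.
- rack: Fixed white plastic rack, 200 mm long (its y), 90 mm deep (x), 125 mm tall: base, two end plates and a top plate 60 mm deep, its top at 125 mm, with two 14 mm holes 55 mm either side of the middle along y. Origin: centre of its underside.
- tub: Fixed round white tub, lid 202 mm diameter, its top 106 mm above the bench; inner floor at 4 mm. In the middle of the lid an upright steel guide tube, 40 mm outer and 24 mm inner diameter, from 75 to 125 mm above the bench, open at both ends. A tag plate stands on the lid, 62 mm from the middle along the tub's y. Origin: centre of its underside, z up.
- tag: The tag on the tub's lid: grey plate 34 mm square and 5 mm thick with a dark steel disc of 24 mm diameter in its middle. Origin: centre of the outer face, 120 mm above the bench; z is the outward normal of the face, which leans 25 degrees from straight up, towards the tub's +x side (roughly away from the robot).
- guide_mouth (a point): Centre of the upper mouth of the guide tube, 125 mm above the bench; axes as the tub's. The bore runs 50 mm straight down from here, so the wanted place of the tip is about 80 mm below this point.
- jar_a: Loose yellow-lidded specimen jar, 44 mm diameter, 55 mm tall, bystander. Origin: centre of its underside.
- jar_b: Loose yellow-lidded specimen jar, 48 mm diameter, 60 mm tall, bystander. Origin: centre of its underside.
- cassette_a: Loose pink tissue cassette 40 x 28 x 6 mm lying flat on the bench, bystander. Origin: centre of its underside.
- cassette_b: Another loose pink tissue cassette like it, bystander. Origin: centre of its underside.
Things that resemble listed ones, but are neither listed nor needed, are in the scene too. What is shaped like the probe but purple or red is not meant.

How it is judged (in metres and radians):
On the way:
1. the held probe is aimed at the middle of the tag, square on, 8 to 40 mm off its face, and kept steady for a second (contact force between the fingers and probe above 0.5 N and x of probe in the frame of tag between -0.01 and 0.01 m and y of probe in the frame of tag between -0.01 and 0.01 m and z of probe in the frame of tag between 0.008 and 0.04 m and angle between the z axis of probe and the z axis of tag, either way round below 0.2 rad and linear speed of probe below 0.03 m/s), for 1 s.
At the end, for the whole second after the job is handed in: The probe is held by the gripper, still (under 15 mm/s), upright within 0.06 rad, its tip within 4.5 mm of the guide's axis and 60 to 100 mm below the guide's mouth (10 to 50 mm below its lower end), touching nothing of the tub (contact force between the fingers and probe above 0.5 N and horizontal distance between probe and guide_mouth below 0.0045 m and z of probe in the frame of guide_mouth between -0.1 and -0.06 m and angle between probe's own z axis and vertical below 0.06 rad and linear speed of probe below 0.015 m/s and contact force between probe and tub below 0.2 N); the arm keeps its last pose, push and grip.
It fails at once if the probe touches the tub, its lid, guide or tag (contact force between probe and tub above 0.2 N).
It fails at once if the robot pushes on the tub (contact force between any of the fingers, the arm and tub above 3 N).
It fails at once if another thing is moved by more than 20 mm (distance of any of rod, jar_a, jar_b, cassette_a, cassette_b from where it was at the start of the episode above 0.02 m).
It also fails if it takes over 58 s, if anything falls off the work surface, if the arm or the gripper's body presses on something with over 40 N, if the wrist force passes 120 N, or if a joint passes its speed limit or range.

## Working session

There is one attempt and no reset: what is moved stays moved. The work goes in short steps, Python scripts to look and compute and a tool call to move; the robot and the scene stay as the last step left them, time stands still between calls to the robot, and variables do not carry over. Pictures are saved under pics/ and viewed, and the job is handed in when it is done.

Besides the shell and the picture viewer there is one more tool, called as a command line: name --argument value ..., lists and objects as JSON in quotes. move_arm: Moves the arm, as the interface text tells. Its arguments: {"type":"object","properties":{"increments":{"type":"array","items":{"type":"number"}}},"required":["increments"]}

```bash
ls; mkdir -p pics; python3 - <<'E'
from workcell import ctrl
import cv2
print(ctrl.get_obs())
print(ctrl.grip_point_offset)
for n in ("scene","top","wrist"):
    im=ctrl.get_image(n)
    cv2.imwrite(f"pics/{n}0.png",im["frame"][:,:,::-1])
    print(n,{k:v for k,v in im.items() if k!="frame"})
E
```

```text
pics
{'t': 0.0, 'qpos': array([-1.13500194e+00,  4.23779327e-01,  1.63073560e+00,  1.04393456e-05,
        1.08862858e+00, -1.89978929e-02]), 'qvel': array([ 0.0004513 , -0.00038799,  0.00018748, -0.00129177, -0.00177446,
       -0.00133863]), 'joint_torque': array([-1.38742609e-03, -5.44643998e+01, -2.73664194e+01,  6.43908768e-02,
        2.28157116e-02, -1.20898885e-04]), 'ee_pos': array([ 274.32493131, -560.92177022,  221.92220813]), 'orientation': array([-3.05923932e+00, -7.07895327e-01,  4.89561696e-04]), 'ft_force': array([ 0.17979123,  0.02546839, -0.23915746]), 'moment': array([ 0.0051042 , -0.01968471, -0.00041409]), 'width': 88.1135591548055}
18.700000000000003
scene {'vertical_fov': 53.099858296340514, 'cx': 251.08635750352545, 'cy': 197.59824394974288, 'pose': array([[-5.24963552e-01,  4.81971330e-01, -7.01510447e-01,
         1.09659118e+03],
       [ 8.51123548e-01,  2.98634830e-01, -4.31747547e-01,
         3.50487928e+02],
       [ 1.40551360e-03, -8.23723786e-01, -5.66989549e-01,
         5.26743727e+02],
       [ 0.00000000e+00,  0.00000000e+00,  0.00000000e+00,
  
[... 212 characters left out ...]
      [-9.99880415e-01,  4.86974911e-04,  1.54569816e-02,
         2.94105342e+01],
       [-1.54483884e-02, -7.72782322e-02, -9.96889875e-01,
         1.13058792e+03],
       [ 0.00000000e+00,  0.00000000e+00,  0.00000000e+00,
         1.00000000e+00]])}
wrist {'vertical_fov': 65.70646984690485, 'cx': 249.75915026278392, 'cy': 190.63398669164184, 'mount': array([[ 1.82352306e-04, -9.66689524e-01, -2.55951812e-01,
         6.94575536e+01],
       [ 9.99999213e-01,  4.93969383e-04, -1.15319702e-03,
         1.00579722e+00],
       [ 1.24121583e-03, -2.55951400e-01,  9.66688854e-01,
        -1.62570753e+02],
       [ 0.00000000e+00,  0.00000000e+00,  0.00000000e+00,
         1.00000000e+00]])}
```

View pics/scene0.png

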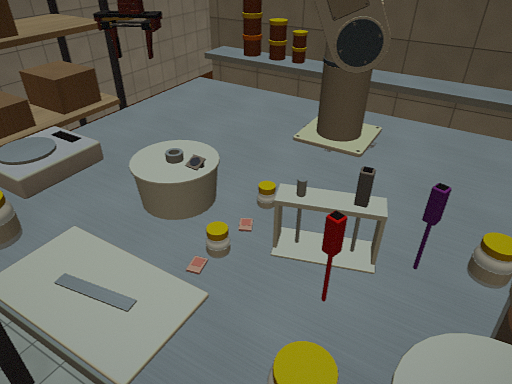

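View pics/top0.png

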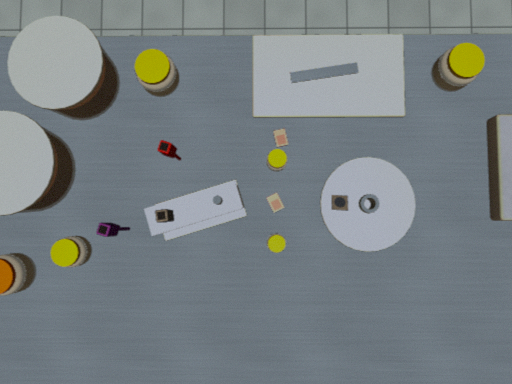

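View pics/wrist0.png

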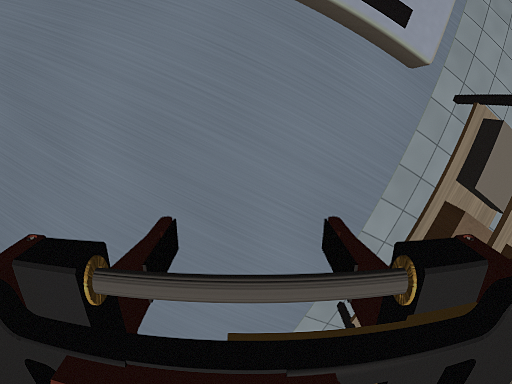

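The possible probes are the purple one at scene (436,205), the red one at (334,235) and the dark grey square handle in the rack at (366,187). Only the grey one fits the description. The short steel rod is at (302,187). I'll enlarge the crops to confirm.

```bash
python3 - <<'E'
import cv2,numpy as np
t=cv2.imread("pics/top0.png"); s=cv2.imread("pics/scene0.png")
def crop(im,x,y,w,h,k,n):
    cv2.imwrite("pics/"+n,cv2.resize(im[y:y+h,x:x+w],None,fx=k,fy=k,interpolation=cv2.INTER_CUBIC))
crop(t,135,170,130,80,6,"c_top_rack.png")
crop(t,315,150,110,105,5,"c_top_tub.png")
crop(s,260,155,140,120,5,"c_sc_rack.png")
crop(s,125,135,100,85,6,"c_sc_tub.png")
E
```

```text
(no output)
```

View pics/c_top_rack.png

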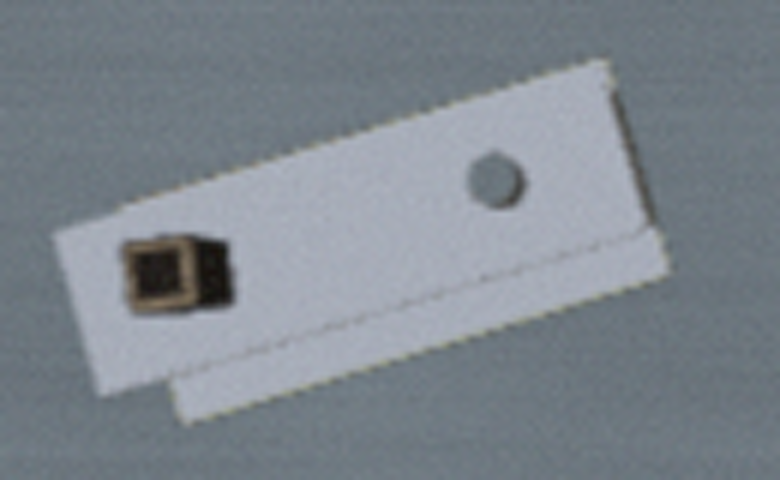

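View pics/c_top_tub.png

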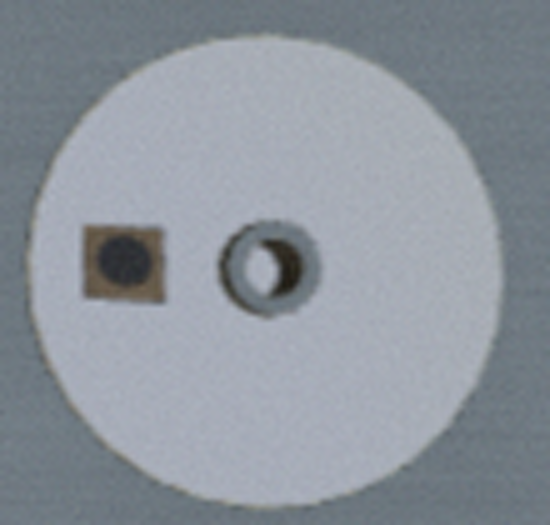

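View pics/c_sc_rack.png

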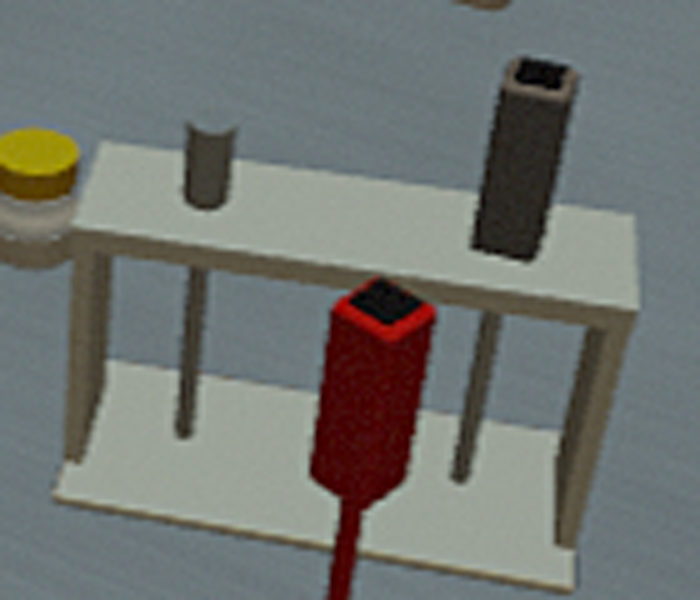

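View pics/c_sc_tub.png

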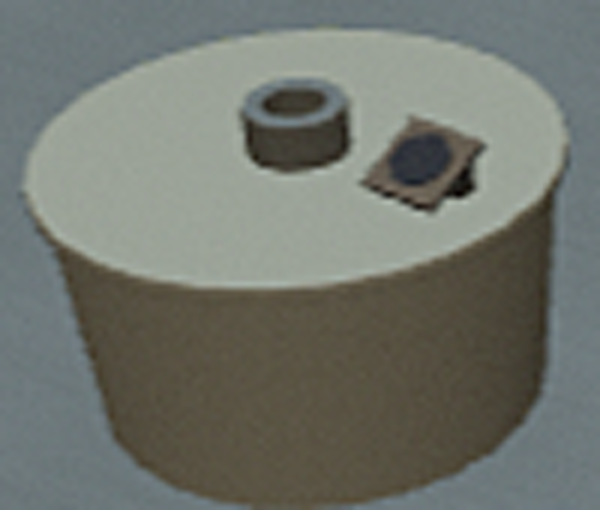

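The enlarged crops confirm the choice. The grey square handle with a black cap is at top (161.6,215.6) and scene (366,173), and the round rod is at the other hole, top (217.5,200). The guide mouth is at top (369.5,203) and the tag disc at (340,202). Next I'll cast rays.

```bash
cat > h.py <<'E'
import numpy as np,cv2
from scipy.spatial.transform import Rotation as R
CAM={}
def cams():
    from workcell import ctrl
    for n in("scene","top"):
        i=ctrl.get_image(n);CAM[n]=i
    return CAM
def ray(c,u,v):
    f=192/np.tan(np.radians(c["vertical_fov"])/2)
    d=np.array([(u-c["cx"])/f,(v-c["cy"])/f,1.]);P=c["pose"]
    d=P[:3,:3]@d; return P[:3,3],d/np.linalg.norm(d)
def onz(c,u,v,z):
    o,d=ray(c,u,v); return (o+d*(z-o[2])/d[2])
def tri(r):
    A=sum(np.eye(3)-np.outer(d,d) for o,d in r);b=sum((np.eye(3)-np.outer(d,d))@o for o,d in r)
    p=np.linalg.solve(A,b);return p,[np.linalg.norm(np.cross(p-o,d)) for o,d in r]
def proj(c,p):
    f=192/np.tan(np.radians(c["vertical_fov"])/2)
    q=np.linalg.inv(c["pose"])@np.append(p,1);return f*q[0]/q[2]+c["cx"],f*q[1]/q[2]+c["cy"]
E
python3 - <<'E'
from h import *
import pickle
C=cams();pickle.dump(C,open("c.pkl","wb"));T,S=C["top"],C["scene"]
def cr(x,y,ox,oy,k): return ((x+.5)/k-.5+ox,(y+.5)/k-.5+oy)
t=lambda x,y:cr(x,y,135,170,6)
b=lambda x,y:cr(x,y,315,150,5)
s=lambda x,y:cr(x,y,260,155,5)
q=lambda x,y:cr(x,y,125,135,6)
print("handle top z185:",[onz(T,*t(*p),185).round(1) for p in((122,243),(187,235),(197,303),(130,312))], onz(T,*t(159,273),185))
print("scene handle top",onz(S,*s(542,76),185))
print("rackcorners z125",[onz(T,*t(*p),125).round(1) for p in((52,233),(605,58),(652,228),(98,397))])
print("mouth top",onz(T,*b(273,266),125),"scene",onz(S,*q(296,104),125))
print("lid c",onz(T,*b(265,270),106))
print("disc top",onz(T,*b(124,261),120),"scene",onz(S,*q(420,160),120))
print("tri disc",tri([ray(T,*b(124,261)),ray(S,*q(420,160))]))
print("tri mouth",tri([ray(T,*b(273,266)),ray(S,*q(296,104))]))
print("tri handle",tri([ray(T,*t(159,273)),ray(S,*s(542,76))]))
print("tag corners top",[onz(T,*b(*p),120).round(1) for p in((84,227),(165,229),(164,302),(83,297))])
# masks
for c,nm in((T,"lid"),):
    g=cv2.cvtColor(c["frame"],cv2.COLOR_RGB2GRAY)
    m=np.zeros_like(g);m[150:255,315:425]=(g[150:255,315:425]>150)*255
    cn=max(cv2.findContours(m,0,1)[0],key=cv2.contourArea);e=cv2.fitEllipse(cn);print("lid ellipse",e,onz(T,*e[0],106))
E
```

```text
handle top z185: [array([517.4, 239.5, 185. ]), array([520.1, 218.1, 185. ]), array([497.8, 214.4, 185. ]), array([494.8, 236.5, 185. ])] [507.58941197 227.11311921 185.        ]
scene handle top [492.53669072 219.45335369 185.        ]
rackcorners z125 [array([522.5, 277.4, 125. ]), array([583.8,  84. , 125. ]), array([524.3,  67.4, 125. ]), array([465.4, 260.3, 125. ])]
mouth top [ 534.30037126 -195.53423903  125.        ] scene [ 537.31823231 -195.77525716  125.        ]
lid c [ 533.37864484 -196.36509873  106.        ]
disc top [ 536.60041838 -134.35593831  120.        ] scene [ 539.68521917 -135.95803305  120.        ]
tri disc (array([ 537.55767428, -135.80518437,  118.86454464]), [np.float64(1.5387970539248264), np.float64(1.5387970539248077)])
tri mouth (array([ 534.98345863, -196.67672549,  123.56628451]), [np.float64(1.0115901069250892), np.float64(1.0115901069251418)])
tri handle (array([507.82906435, 224.00716386, 194.10375187]), [np.float64(1.237943647847294), np.float64(1.2379436478472599)])
tag corners top [array([ 550.9, -117.8,  120. ]), array([ 550.1, -151.7,  120. ]), array([ 519.4, -150.9,  120. ]), array([ 521.5, -117. ,  120. ])]
lid ellipse ((367.66796875, 203.82933044433594), (92.22677612304688, 93.8591537475586), 133.77378845214844) [ 532.89114335 -196.50053294  106.        ]
```

```bash
cat >> h.py <<'E'
def delta(p,cur=None):
    """tool-axis shift to bring TCP to world p"""
    from workcell import ctrl
    o=cur or ctrl.get_obs(); M=R.from_rotvec(o["orientation"]).as_matrix()
    return M.T@(np.array(p,float)-o["ee_pos"])
def st():
    from workcell import ctrl
    o=ctrl.get_obs();M=R.from_rotvec(o["orientation"]).as_matrix()
    print("t",round(o["t"],2),"p",o["ee_pos"].round(1),"x az",np.degrees(np.arctan2(M[1,0],M[0,0])).round(1),"z",M[:,2].round(4),"tilt",np.degrees(np.arccos(-M[2,2])).round(2),"q",o["qpos"].round(3),"w",round(o["width"],1),"F",o["ft_force"].round(1))
    return o,M
E
python3 - <<'E'
from h import *
st();print(delta([507.7,224.5,250]))
import pickle;C=pickle.load(open("c.pkl","rb"))
# heights of red/purple tops
print(tri([ray(C["top"],166,147),ray(C["scene"],335,215)]),tri([ray(C["top"],104,229),ray(C["scene"],440,187)]))
E
```

```text
t 0.25 p [ 274.5 -561.2  222.3] x az 26.1 z [-3.e-04  6.e-04 -1.e+00] tilt 0.04 q [-1.135  0.423  1.63  -0.     1.089 -0.019] w 88.0 F [ 0.3 -0.   0.3]
[ 554.72730256 -603.38002749  -27.25556566]
(array([643.70834301, 218.97425475, 182.76147616]), [np.float64(0.9354190241271446), np.float64(0.9354190241271498)]) (array([480.46473232, 338.39858328, 183.18928175]), [np.float64(1.657808454150762), np.float64(1.6578084541508316)])
```

move_arm --increments '[0,46,-50,-27,2,0,92,-100,-27,4,0,139,-151,-27,6,0,185,-201,-27,8,0,231,-251,-27,10,0,277,-302,-27,12,0,324,-352,-27,14,0,370,-402,-27,16,0,416,-453,-27,18,0,462,-503,-27,18,0,509,-553,-27,18,0,555,-603,-27,18]'

```text
t: 1.75
ee_pos: [487.2, 155.5, 249.9]
orientation: [-3.133, -0.221, -0.001]
ft_force: [0.7, -0.0, 0.3]
width: 88.1
```

```bash
python3 - <<'E'
from h import *
from workcell import ctrl
st();i=ctrl.get_image("wrist");st();cv2.imwrite("pics/w1.png",i["frame"][:,:,::-1])
E
```

```text
t 1.75 p [487.2 155.5 249.9] x az 8.1 z [ 3.e-04  6.e-04 -1.e+00] tilt 0.04 q [2.850e-01 2.220e-01 1.853e+00 1.000e-03 1.066e+00 1.715e+00] w 88.1 F [ 0.7 -0.   0.3]
t 1.8 p [489.5 161.4 250.3] x az 8.2 z [ 0.0029  0.0045 -1.    ] tilt 0.3 q [0.293 0.226 1.847 0.004 1.065 1.719] w 87.9 F [3. 4. 1.]
```

View pics/w1.png

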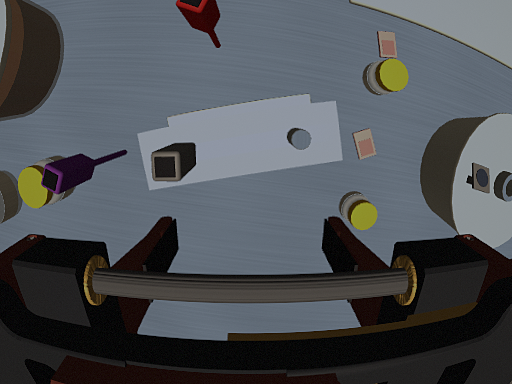

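The wrist view shows the probe handle's top at (167,164), the rod at (299,139), the tag at (482,178) and the guide at (505,185). I'll ray-check the probe and take the handle's yaw from a crop.

```bash
cat >> h.py <<'E'
def wray(i,ee,ori,u,v):
    f=192/np.radians(i["vertical_fov"]/2) if False else 192/np.tan(np.radians(i["vertical_fov"])/2)
    x,y=u-i["cx"],v-i["cy"];r=np.hypot(x,y);th=r/f
    d=np.array([np.sin(th)*x/r,np.sin(th)*y/r,np.cos(th)])
    m=i["mount"];M=R.from_rotvec(ori).as_matrix()
    return M@m[:3,3]+ee, M@(m[:3,:3]@d)
def wz(i,ee,ori,u,v,z):
    o,d=wray(i,ee,ori,u,v);return o+d*(z-o[2])/d[2]
E
python3 - <<'E'
from h import *
from workcell import ctrl
i=ctrl.get_image("top") and {}
im=cv2.imread("pics/w1.png");cv2.imwrite("pics/w1c.png",cv2.resize(im[130:195,130:210],None,fx=8,fy=8,interpolation=cv2.INTER_CUBIC))
E
```

```text
(no output)
```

View pics/w1c.png

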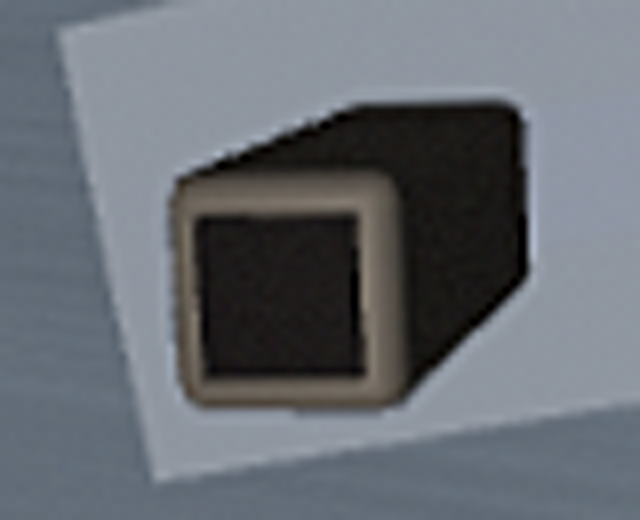

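```bash
python3 - <<'E'
from h import *
from workcell import ctrl
o,M=st()
i=ctrl.get_image("wrist");cv2.imwrite("pics/w2.png",i["frame"][:,:,::-1])
cv2.imwrite("pics/w2c.png",cv2.resize(i["frame"][120:200,130:230,::-1],None,fx=8,fy=8,interpolation=cv2.INTER_CUBIC))
import pickle;pickle.dump((i,o),open("w2.pkl","wb"))
E
```

```text
t 1.85 p [488.4 158.3 249.9] x az 8.3 z [ 0.0015  0.0023 -1.    ] tilt 0.16 q [0.289 0.224 1.85  0.002 1.065 1.713] w 87.7 F [ 0.3  0.1 -0.6]
```

View pics/w2c.png

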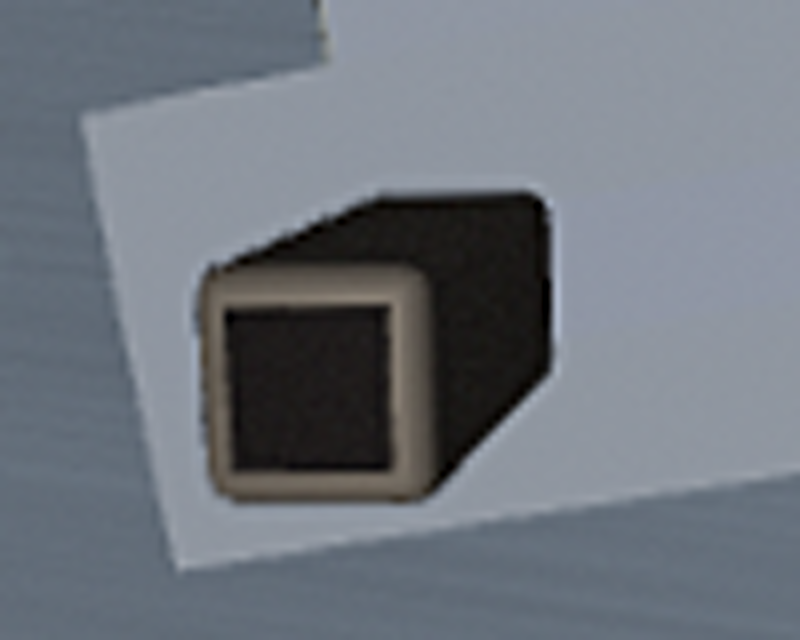

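```bash
python3 - <<'E'
from h import *
import pickle;i,o=pickle.load(open("w2.pkl","rb"))
W=lambda x,y,z:wz(i,o["ee_pos"],o["orientation"],(x+.5)/8-.5+130,(y+.5)/8-.5+120,z).round(1)
print("center195",W(318,383,195),"cap",W(308,388,195))
print("corners",W(205,265,195),W(433,265,195),W(435,500,195),W(215,500,195))
print("cap corners",W(226,308,195),W(388,306,195),W(390,470,195),W(234,472,195))
print("foot far corner",W(545,192,125))
print(delta([507.7,224.5,250]),delta([507.7,224.5,151]))
E
```

```text
center195 [509.6 222.7 195. ] cap [509.  223.6 195. ]
corners [519.6 235.  195. ] [522.4 212.6 195. ] [499.9 210.1 195. ] [496.7 232.2 195. ]
cap corners [515.7 232.5 195. ] [517.9 216.5 195. ] [502.2 214.8 195. ] [499.8 230.4 195. ]
foot far corner [521.9 214.3 125. ]
[ 30.20504115 -64.93417678  -0.44017885] [ 30.21752703 -64.85472928  98.55978848]
```

The wrist ray gives the handle centre as (509,223.5), against (507.7,224.5) from the rack geometry, and its yaw of about 8° matches the tool. I'll approach and grasp.

move_arm --increments '[0,15,-32,0,0,0,31,-64,0,0,0,31,-64,0,0,0,31,-64,0,0,0,31,-64,30,0,0,31,-64,60,0,0,31,-64,80,0,0,31,-64,97,0,0,31,-64,97,0,0,31,-64,97,0]'

```text
t: 3.15
ee_pos: [509.1, 223.6, 153.3]
orientation: [-3.132, -0.227, -0.001]
ft_force: [1.0, 0.1, -0.5]
width: 87.8
```

```bash
python3 - <<'E'
from h import *
from workcell import ctrl
st();i=ctrl.get_image("wrist");st();cv2.imwrite("pics/w3.png",i["frame"][:,:,::-1])
E
```

```text
t 3.15 p [509.1 223.6 153.3] x az 8.3 z [ 7.0e-04  1.1e-03 -1.0e+00] tilt 0.07 q [3.920e-01 4.150e-01 1.835e+00 1.000e-03 8.910e-01 1.817e+00] w 87.8 F [ 1.   0.1 -0.5]
t 3.2 p [509.2 223.8 153.5] x az 8.3 z [ 0.0012  0.0013 -1.    ] tilt 0.1 q [3.920e-01 4.150e-01 1.835e+00 1.000e-03 8.910e-01 1.818e+00] w 87.4 F [0.6 0.2 0.2]
```

View pics/w3.png

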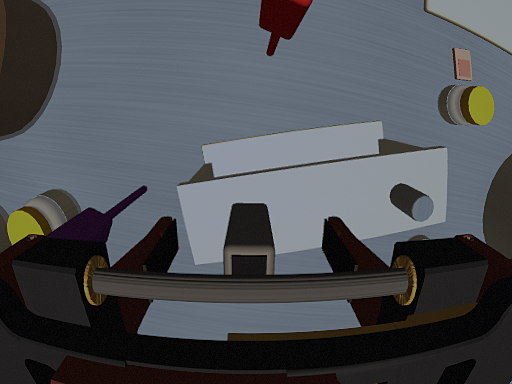

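The handle at (249,240) is centred between the fingers. Closing, then lifting straight up (the tip must clear the rack's top plate at z 125).

move_arm --increments '[255,0,0,0,0,255,0,0,0,0,255,0,0,0,0,255,0,0,0,0,255,0,0,0,0,255,0,0,0,0]'

```text
t: 3.95
ee_pos: [509.2, 223.8, 153.4]
orientation: [-3.132, -0.227, -0.002]
ft_force: [0.4, 0.3, -0.4]
width: 31.6
```

move_arm --increments '[255,0,0,-15,0,255,0,0,-30,0,255,0,0,-60,0,255,0,0,-90,0,255,0,0,-120,0,255,0,0,-150,0,255,0,0,-160,0,255,0,0,-160,0]'

```text
t: 4.95
ee_pos: [509.1, 223.6, 314.1]
orientation: [-3.132, -0.227, -0.004]
ft_force: [-0.3, 0.6, -0.4]
width: 24.0
```

```bash
python3 - <<'E'
from h import *
from workcell import ctrl
st();i=ctrl.get_image("wrist");st();cv2.imwrite("pics/w4.png",i["frame"][:,:,::-1])
s=ctrl.get_image("scene");cv2.imwrite("pics/s4.png",s["frame"][:,:,::-1])
E
```

```text
t 4.95 p [509.1 223.6 314.1] x az 8.3 z [ 0.0024  0.0018 -1.    ] tilt 0.17 q [3.920e-01 2.240e-01 1.693e+00 1.000e-03 1.221e+00 1.818e+00] w 24.0 F [-0.3  0.6 -0.4]
t 5.0 p [508.6 223.4 313. ] x az 8.3 z [ 7.0e-04  1.1e-03 -1.0e+00] tilt 0.07 q [3.920e-01 2.250e-01 1.694e+00 1.000e-03 1.221e+00 1.818e+00] w 23.6 F [-0.  -0.3 -1.6]
```

View pics/s4.png

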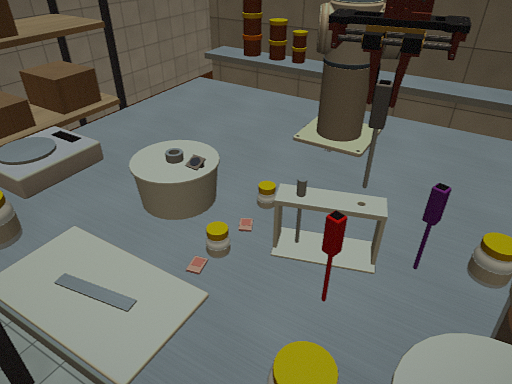

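View pics/w4.png

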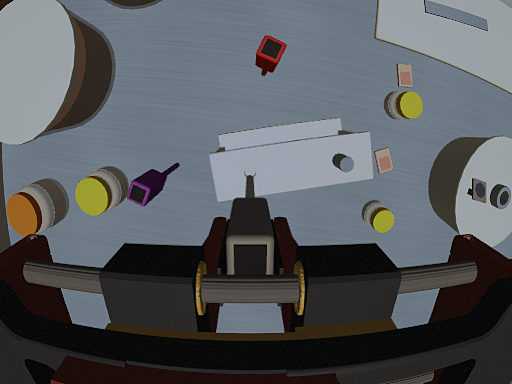

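The probe is out of the rack and held between the fingers, with its tip at about (366,187) in the scene view. I'll measure the tip and the lean in the hand.

```bash
python3 - <<'E'
from h import *
from workcell import ctrl
C=cams();st()
p=[508.6,223.4,169.6]
print(proj(C["scene"],p),proj(C["scene"],[508.6,223.4,284.6]),proj(C["scene"],[508.6,223.4,354.6]))
s=C["scene"]["frame"][60:200,330:420,::-1]
cv2.imwrite("pics/s4c.png",cv2.resize(s,None,fx=4,fy=4,interpolation=cv2.INTER_CUBIC))
E
```

```text
t 5.15 p [508.4 223.3 312.1] x az 8.3 z [-1.1e-03  4.0e-04 -1.0e+00] tilt 0.07 q [3.920e-01 2.270e-01 1.695e+00 1.000e-03 1.221e+00 1.818e+00] w 24.2 F [ 0.1 -1.2 -1.5]
(np.float64(365.81736498457565), np.float64(182.0181255176363)) (np.float64(378.29246722040443), np.float64(120.13793008262385)) (np.float64(387.2958703998715), np.float64(75.47838839762382))
```

View pics/s4c.png

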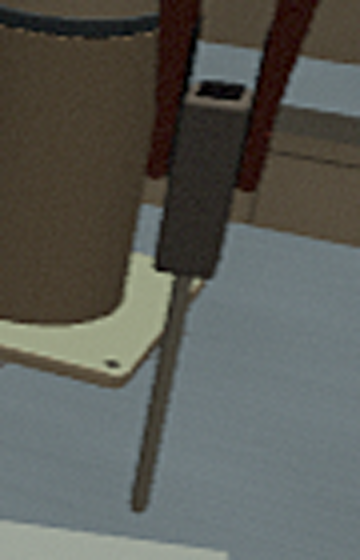

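The probe slid about 9 mm in the grip as it was lifted, so the tip is about 152 mm below the TCP. It has no visible lean. The moves can't tilt the tool directly. I'll see whether asking for poses nearer than the arm's inner reach tilts the tool inward, which is the direction the tag needs. I'll go near the base first.

move_arm --increments '[255,-30,33,-3,0,255,-60,66,-6,0,255,-89,100,-9,0,255,-119,133,-12,0,255,-149,166,-15,0,255,-179,199,-18,0,255,-179,199,-18,0,255,-179,199,-18,0]'

```text
t: 6.15
ee_pos: [360.2, 0.7, 329.9]
orientation: [-3.133, -0.226, 0.002]
ft_force: [1.0, 0.2, -0.8]
width: 24.1
```

```bash
python3 - <<'E'
from h import *
st()
E
```

```text
t 6.15 p [360.2   0.7 329.9] x az 8.3 z [-1.2e-03  7.0e-04 -1.0e+00] tilt 0.08 q [-3.200e-02 -1.300e-01  2.032e+00  1.000e-03  1.240e+00  1.395e+00] w 24.1 F [ 1.   0.2 -0.8]
```

```bash
python3 - <<'E'
from h import *
D=[(.423,1.63,1.089,274.5,-561.2,222.3),(.415,1.835,.891,509.2,223.8,153.5),(.227,1.695,1.221,508.4,223.3,312.1),(-.130,2.032,1.24,360.2,.7,329.9),(.222,1.853,1.066,487.2,155.5,249.9)]
A=[];b=[]
for q2,q3,q5,x,y,z in D:
    r=np.sqrt(x*x+y*y-144);s=q2+q3
    A.append([np.sin(q2),np.sin(s),np.cos(s),1,0]);b.append(r)
    A.append([np.cos(q2),np.cos(s),-np.sin(s),0,1]);b.append(z)
x,res,_,sv=np.linalg.lstsq(np.array(A),np.array(b),rcond=None);print(x,res,sv,np.array(A)@x-b)
E
```

```text
[563.03542555 483.12022053  75.99538062   0.88319378   0.68087075] [0.43732715] [3.85682541 3.15608512 0.31669469 0.19780472 0.1568509 ] [ 0.17777701  0.42256406 -0.02389172 -0.18957021 -0.06505516 -0.39142168
  0.04496715  0.09842174 -0.13379727  0.0600061 ]
```

There's no usable inner-reach limit at this height with the probe hanging. The fitted arm model shows it would need z near 0. The better way is to turn the probe about the jaw axis by pressing its stem against the near edge of the fixed rack's top plate, and later straighten it by re-seating it in its hole. I'll go beside that edge with the tip about 20 mm below the plate top.

move_arm --increments '[255,33,-35,0,0,255,66,-71,0,0,255,99,-106,0,0,255,132,-142,0,0,255,132,-142,0,0,255,132,-142,0,0,255,132,-142,30,0,255,132,-142,55,0,255,132,-142,73,0,255,132,-142,73,0]'

```text
t: 7.4
ee_pos: [469.0, 159.3, 255.8]
orientation: [-3.134, -0.225, 0.007]
ft_force: [-0.7, -0.4, -0.5]
width: 23.7
```

```bash
python3 - <<'E'
from h import *
from workcell import ctrl
st();i=ctrl.get_image("scene");st();cv2.imwrite("pics/s5.png",cv2.resize(i["frame"][100:280,250:410,::-1],None,fx=4.,fy=4.)[:600])
E
```

```text
t 7.4 p [469.  159.3 255.8] x az 8.2 z [-4.2e-03 -3.0e-04 -1.0e+00] tilt 0.24 q [3.030e-01 1.920e-01 1.877e+00 1.000e-03 1.077e+00 1.730e+00] w 23.7 F [-0.7 -0.4 -0.5]
t 7.45 p [469.8 159.6 256.9] x az 8.2 z [-2.2e-03  3.0e-04 -1.0e+00] tilt 0.13 q [3.030e-01 1.910e-01 1.875e+00 1.000e-03 1.077e+00 1.730e+00] w 23.9 F [ 0.9 -0.4  0. ]
```

View pics/s5.png

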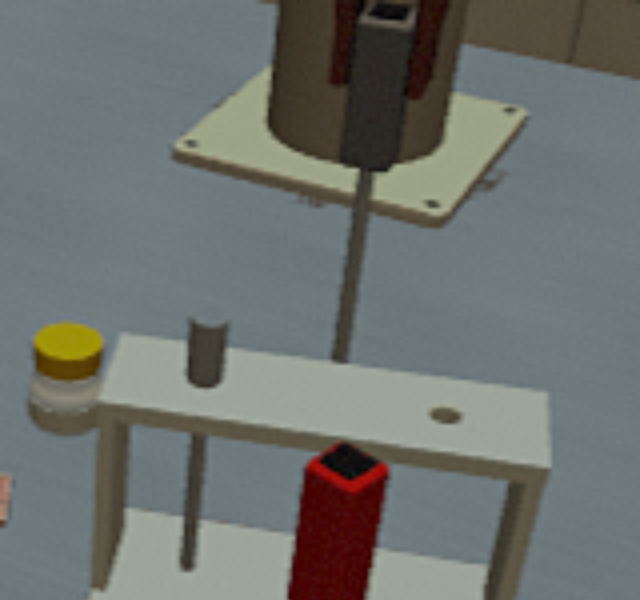

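The stem is behind the plate's near edge, between the rod and the empty hole. Pushing along tool x on an arc.

move_arm --increments '[255,10,0,0,0,255,20,0,0,0,255,27,0,0,0,255,34,0,1,0,255,41,0,1,0,255,48,0,2,0,255,55,0,4,0,255,62,0,6,0,255,69,0,8,0,255,76,0,11,0,255,83,0,14,0,255,83,0,14,0]'

```text
t: 8.95
ee_pos: [552.6, 171.6, 242.3]
orientation: [-3.133, -0.225, 0.003]
ft_force: [-0.7, -0.6, -0.8]
width: 24.0
```

```bash
python3 - <<'E'
from h import *
from workcell import ctrl
st();i=ctrl.get_image("scene");st();cv2.imwrite("pics/s6.png",cv2.resize(i["frame"][80:230,270:430,::-1],None,fx=4.,fy=4.)[:600])
i=ctrl.get_image("wrist");cv2.imwrite("pics/w6.png",i["frame"][:,:,::-1])
E
```

```text
t 8.95 p [552.6 171.6 242.3] x az 8.2 z [-1.8e-03  4.0e-04 -1.0e+00] tilt 0.11 q [2.800e-01 3.340e-01 1.716e+00 1.000e-03 1.093e+00 1.707e+00] w 24.0 F [-0.7 -0.6 -0.8]
t 9.0 p [552.4 171.6 242.4] x az 8.2 z [-1.6e-03  5.0e-04 -1.0e+00] tilt 0.09 q [2.800e-01 3.330e-01 1.717e+00 1.000e-03 1.093e+00 1.707e+00] w 23.5 F [-0.5 -0.8 -0.1]
```

View pics/s6.png

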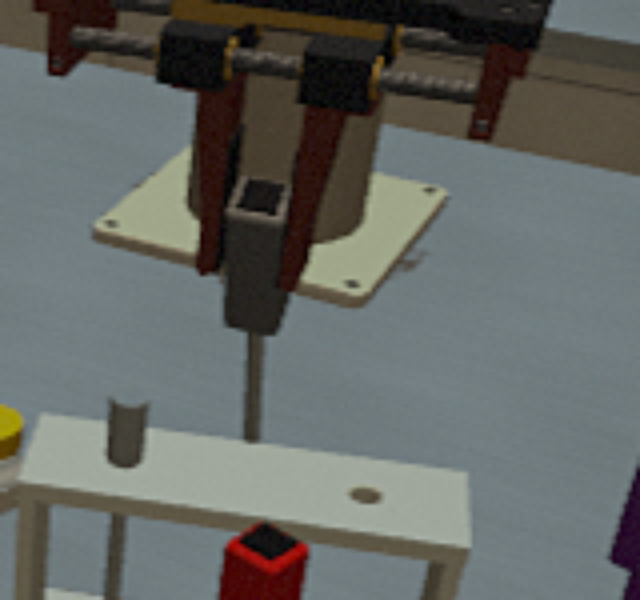

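View pics/w6.png

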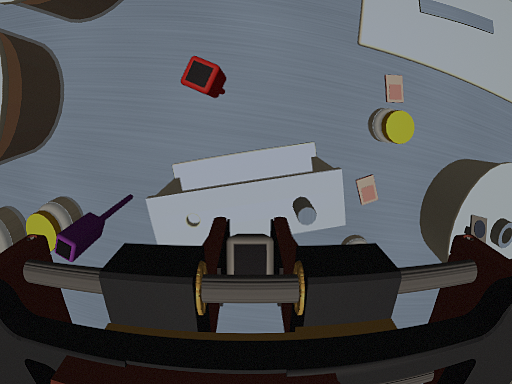

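The probe now leans with its handle away from the robot, and the force on the tool is small. I'll withdraw and go to a hover well above the tag, turning the yaw 10° to match the tub.

move_arm --increments '[255,-15,0,-25,0,255,-25,0,-50,0,255,-25,0,-78,0,255,-20,40,-78,2,255,-15,80,-78,4,255,-10,120,-78,6,255,-5,160,-78,8,255,0,200,-78,10,255,7,240,-78,10,255,14,280,-78,10,255,21,313,-78,10,255,21,313,-78,10]'

```text
t: 10.55
ee_pos: [618.6, -137.2, 320.1]
orientation: [-3.141, 0.053, 0.0]
ft_force: [-0.0, -0.1, -0.8]
width: 23.9
```

```bash
python3 - <<'E'
from h import *
from workcell import ctrl
st();C=cams();o,M=st()
for n in C: cv2.imwrite(f"pics/{n}7.png",C[n]["frame"][:,:,::-1])
cv2.imwrite("pics/s7c.png",cv2.resize(C["scene"]["frame"][20:220,120:300,::-1],None,fx=3,fy=3,interpolation=cv2.INTER_CUBIC))
i=ctrl.get_image("wrist");cv2.imwrite("pics/w7.png",i["frame"][:,:,::-1])
E
```

```text
t 10.55 p [ 618.6 -137.2  320.1] x az -1.9 z [-2.e-04  1.e-04 -1.e+00] tilt 0.02 q [-0.237  0.346  1.514  0.     1.282  1.367] w 23.9 F [-0.  -0.1 -0.8]
t 10.65 p [ 617.8 -135.1  320.1] x az -1.8 z [-1.3e-03  9.0e-04 -1.0e+00] tilt 0.09 q [-2.340e-01  3.440e-01  1.516e+00  1.000e-03  1.283e+00  1.368e+00] w 23.9 F [ 0.4  0.7 -1. ]
```

View pics/s7c.png

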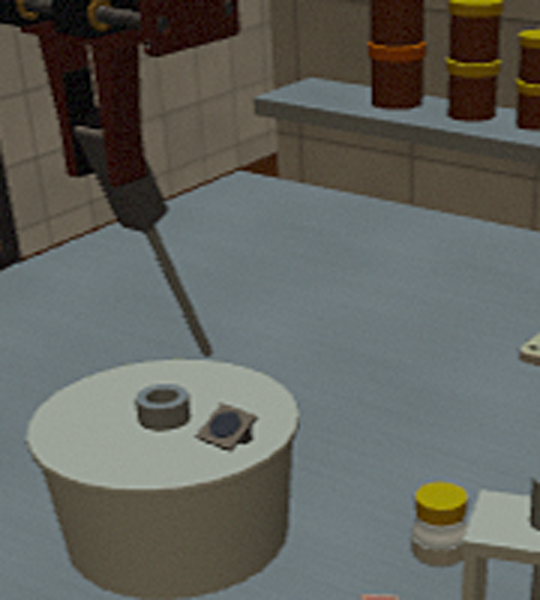

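View pics/top7.png

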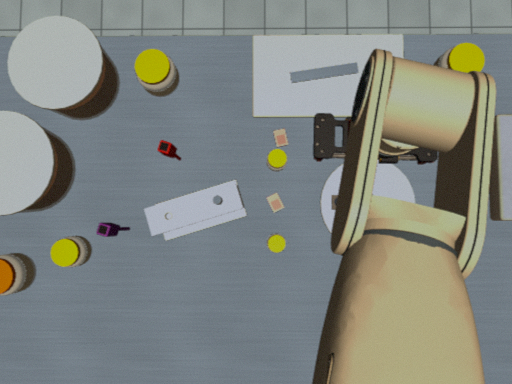

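View pics/w7.png

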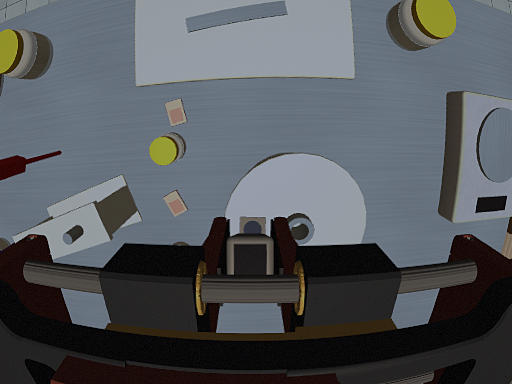

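The stem tip is at scene (188.8,137.1) and the handle foot at (169.8,97.2). I'll intersect these rays with the plane in which the probe turned.

```bash
cat >> h.py <<'E'
def onpl(c,u,v,p0,n):
    o,d=ray(c,u,v);return o+d*(np.dot(np.array(p0)-o,n)/np.dot(d,n))
E
python3 - <<'E'
from h import *
import pickle
C=pickle.load(open("c.pkl","rb"));o,M=st()
S=C["scene"]
for dy in(0,):
  t=onpl(S,188.6,136.9,o["ee_pos"],M[:,1]);f=onpl(S,169.8,97.0,o["ee_pos"],M[:,1])
  d=f-t;print("tip",t.round(1),"foot",f.round(1),"len",np.linalg.norm(d),"lean deg",np.degrees(np.arctan2(d@M[:,0],d[2])),"tip-TCP",(t-o["ee_pos"]).round(1))
# bias check with tag and mouth known
print("tag",proj(S,[537.3,-135,120]),"mouth",proj(S,[534.8,-196,125]))
# predicted
for th in(20,25,30):
  a=np.radians(th);u=np.array([np.sin(a),-.03*np.sin(a),np.cos(a)]);G=o["ee_pos"]+[0,0,18.7];
  print(th,proj(S,G-171*u),proj(S,G-56*u))
E
```

```text
t 10.7 p [ 617.7 -134.6  320.2] x az -1.8 z [-1.3e-03  9.0e-04 -1.0e+00] tilt 0.09 q [-2.340e-01  3.440e-01  1.516e+00  1.000e-03  1.283e+00  1.368e+00] w 24.0 F [-1.4 -0.3 -1.7]
tip [ 555.  -132.5  184.8] foot [ 593.6 -133.8  279.9] len 102.73975509219846 lean deg 22.04273615325395 tip-TCP [ -62.8    2.1 -135.5]
tag (np.float64(195.62304473610425), np.float64(160.9064643237091)) mouth (np.float64(174.59079344465007), np.float64(151.4421773228109))
20 (np.float64(187.42920896647848), np.float64(140.57241770926936)) (np.float64(167.44560745497654), np.float64(94.38525332766946))
25 (np.float64(191.6301034867143), np.float64(135.56228960605995)) (np.float64(169.06277232892037), np.float64(92.66231226563701))
30 (np.float64(195.5464568893242), np.float64(130.19864612009292)) (np.float64(170.57673892852733), np.float64(90.76896076950287))
```

move_arm --increments '[255,-5,1,10,0,255,-5,1,20,0,255,-5,1,28,0,255,-5,1,28,0]'

```text
t: 11.2
ee_pos: [612.2, -135.1, 291.1]
orientation: [-3.14, 0.048, 0.005]
ft_force: [0.6, 0.3, -0.8]
width: 23.9
```

```bash
python3 - <<'E'
from h import *
from workcell import ctrl
o,M=st();i=ctrl.get_image("scene")
c=i["frame"][110:190,130:230,::-1]
cv2.imwrite("pics/s8c.png",cv2.resize(c,None,fx=7,fy=7,interpolation=cv2.INTER_CUBIC))
E
```

```text
t 11.2 p [ 612.2 -135.1  291.1] x az -1.8 z [-0.0031  0.0013 -1.    ] tilt 0.19 q [-2.360e-01  3.600e-01  1.559e+00  1.000e-03  1.225e+00  1.365e+00] w 23.9 F [ 0.6  0.3 -0.8]
```

View pics/s8c.png

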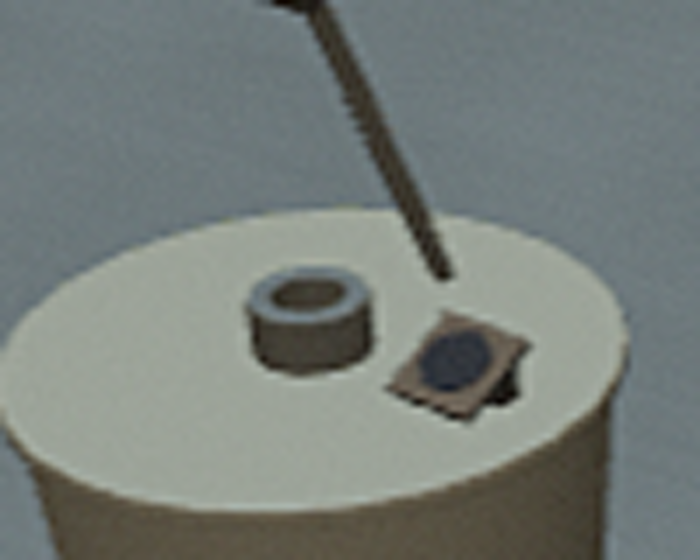

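The tip is at (192.9,149.1) and the disc centre at (194.7,161.1). I'll work out the remaining shift relative to the disc, cancelling the calibration bias.

```bash
python3 - <<'E'
from h import *
import pickle
C=pickle.load(open("c.pkl","rb"));o,M=st();S=C["scene"]
tag=np.array([537.3,-135,120]);n=np.array([.4226,-.013,.906]);n/=np.linalg.norm(n)
b=np.array([194.6,161.1])-proj(S,tag);print("bias",b)
tip=onpl(S,*(np.array([192.9,149.0])-b),o["ee_pos"],M[:,1]);print("tip",tip,"tip-TCP",tip-o["ee_pos"])
r=tip-tag;print("along n",r@n,"perp",r-(r@n)*n)
tx=np.array([.906,0,-.4226])
for s in(20,24,30,40):print(s,np.array(proj(S,tag+s*n))+b)
a=np.array([318,10])/7+[130,110];bb=np.array([444,277])/7+[130,110]
d=(onpl(S,*(a-b),o["ee_pos"],M[:,1])-tip);print("lean",np.degrees(np.arctan2(d[0],d[2])),np.linalg.norm(d))
print("goal tip shift for 22mm:",tag+22*n-tip)
E
```

```text
t 11.25 p [ 612.6 -135.2  291.8] x az -1.8 z [-0.0021  0.0011 -1.    ] tilt 0.14 q [-2.360e-01  3.600e-01  1.558e+00  1.000e-03  1.226e+00  1.365e+00] w 23.5 F [-0.3 -0.2 -1.1]
bias [-1.02304474  0.19353568]
tip [ 541.62740916 -132.87387715  151.7466835 ] tip-TCP [ -70.94271944    2.33197658 -140.00709109]
along n 30.569798157316114 perp [-8.59399949  2.52361058  4.04484671]
20 [191.32599962 155.23187614]
24 [190.65564981 154.03038094]
30 [189.64011629 152.21019896]
40 [187.92033361 149.12776261]
lean 21.787644862528143 103.57039145254477
goal tip shift for 22mm: [  4.97167056  -2.41218068 -11.81065362]
```

move_arm --increments '[255,2,1,4,0,255,4,2,8,0,255,5,2,11,0,255,5,2,11,0]'

```text
t: 11.75
ee_pos: [617.4, -137.4, 280.4]
orientation: [-3.14, 0.048, 0.004]
ft_force: [-0.4, -0.1, -1.0]
width: 24.1
```

```bash
python3 - <<'E'
from h import *
from workcell import ctrl
o,M=st();i=ctrl.get_image("scene")
c=i["frame"][110:190,130:230,::-1]
cv2.imwrite("pics/s9c.png",cv2.resize(c,None,fx=7,fy=7,interpolation=cv2.INTER_CUBIC))
i=ctrl.get_image("wrist");cv2.imwrite("pics/w9.png",cv2.resize(i["frame"][180:310,180:340,::-1],None,fx=4,fy=4))
E
```

```text
t 11.75 p [ 617.4 -137.4  280.4] x az -1.8 z [-0.0027  0.0012 -1.    ] tilt 0.17 q [-2.380e-01  3.780e-01  1.558e+00  1.000e-03  1.208e+00  1.363e+00] w 24.1 F [-0.4 -0.1 -1. ]
```

View pics/s9c.png

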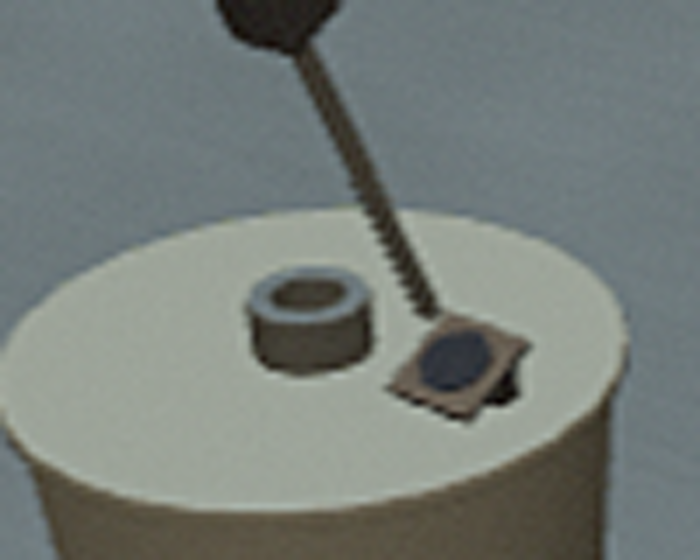

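View pics/w9.png

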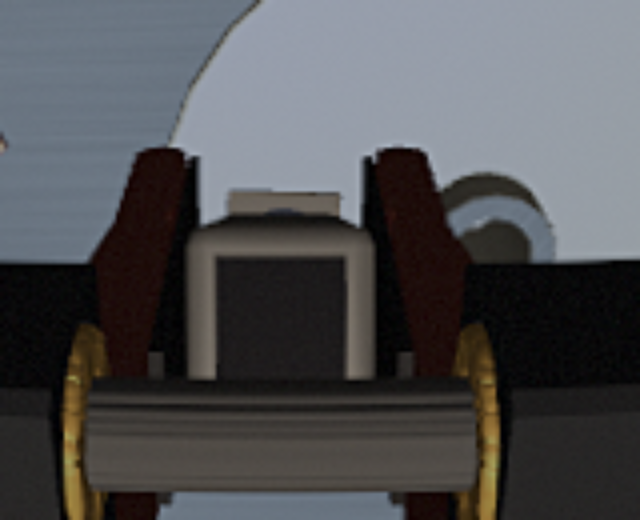

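The tip at scene (191.4,155.1) lands on the projected point 20 mm off the face along the normal (191.3,155.2). The wrist view shows the tag centred on the handle sideways. Holding 1.5 s.

move_arm --increments '[255,0,0,0,0,255,0,0,0,0,255,0,0,0,0,255,0,0,0,0,255,0,0,0,0,255,0,0,0,0,255,0,0,0,0,255,0,0,0,0,255,0,0,0,0,255,0,0,0,0,255,0,0,0,0,255,0,0,0,0]'

```text
t: 13.35
ee_pos: [617.5, -137.4, 280.7]
orientation: [-3.14, 0.048, 0.003]
ft_force: [-1.2, 0.7, -0.6]
width: 24.1
```

```bash
python3 - <<'E'
from h import *
from workcell import ctrl
o,M=st();i=ctrl.get_image("scene")
c=i["frame"][60:190,110:240,::-1]
cv2.imwrite("pics/s10c.png",cv2.resize(c,None,fx=4.5,fy=4.5,interpolation=cv2.INTER_CUBIC))
E
```

```text
t 13.35 p [ 617.5 -137.4  280.7] x az -1.8 z [-0.0021  0.0011 -1.    ] tilt 0.14 q [-2.380e-01  3.780e-01  1.557e+00  1.000e-03  1.208e+00  1.363e+00] w 24.1 F [-1.2  0.7 -0.6]
```

View pics/s10c.png

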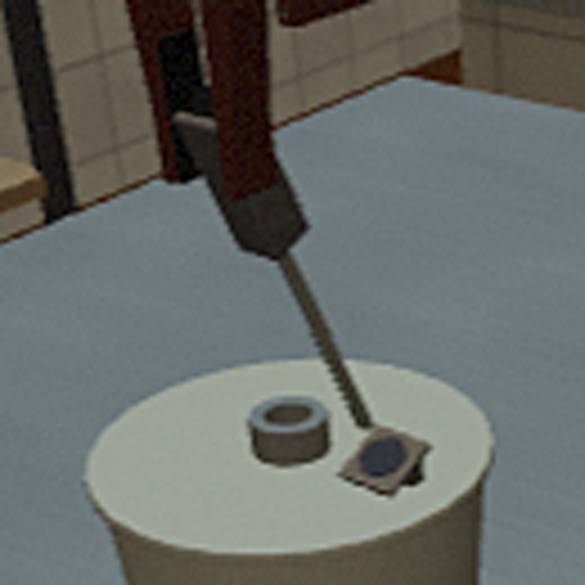

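```bash
python3 - <<'E'
from h import *
import pickle
C=pickle.load(open("c.pkl","rb"));o,M=st();S=C["scene"];b=np.array([-1.02,.19])
t=onpl(S,*(np.array([191.5,154.6])-b),o["ee_pos"],M[:,1]);f=onpl(S,*(np.array([172.4,116.6])-b),o["ee_pos"],M[:,1])
d=f-t;print(t,f,np.linalg.norm(d),np.degrees(np.arctan2(d[0],d[2])),t-o["ee_pos"])
E
```

```text
t 13.4 p [ 617.5 -137.4  280.7] x az -1.8 z [-0.0021  0.0011 -1.    ] tilt 0.14 q [-2.380e-01  3.780e-01  1.557e+00  1.000e-03  1.208e+00  1.363e+00] w 23.8 F [-0.1 -0.4  0.1]
[ 545.31332928 -135.00277824  139.50058477] [ 587.53121926 -136.40497069  239.64259042] 108.68641899271586 22.85932643982341 [ -72.19112875    2.36712908 -141.23817378]
```

move_arm --increments '[255,6,0,-14,0,255,12,0,-30,0,255,18,-20,-69,0,255,25,-60,-69,0,255,25,-100,-69,-2,255,25,-140,-69,-4,255,25,-180,-69,-6,255,25,-220,-69,-8,255,25,-260,-69,-10,255,25,-300,-69,-10,255,25,-314,-69,-10,255,25,-314,-69,-10]'

```text
t: 14.9
ee_pos: [652.6, 176.1, 350.6]
orientation: [-3.132, -0.228, 0.002]
ft_force: [-0.4, 0.2, -0.7]
width: 24.2
```

```bash
python3 - <<'E'
from h import *
from workcell import ctrl
o,M=st();i=ctrl.get_image("scene")
cv2.imwrite("pics/s11.png",i["frame"][:,:,::-1])
i=ctrl.get_image("wrist");cv2.imwrite("pics/w11.png",i["frame"][:,:,::-1]);o,M=st()
print(delta([652,176,350]))
E
```

```text
t 14.9 p [652.6 176.1 350.6] x az 8.3 z [-1.4e-03  9.0e-04 -1.0e+00] tilt 0.09 q [2.450e-01 3.940e-01 1.376e+00 1.000e-03 1.372e+00 1.671e+00] w 24.2 F [-0.4  0.2 -0.7]
t 15.0 p [652.5 174.6 350.4] x az 8.2 z [-1.8e-03  6.0e-04 -1.0e+00] tilt 0.11 q [2.430e-01 3.940e-01 1.377e+00 1.000e-03 1.372e+00 1.671e+00] w 23.7 F [ 0.3 -0.4 -0.5]
[-0.29460054 -1.41831354  0.37257825]
```

View pics/s11.png

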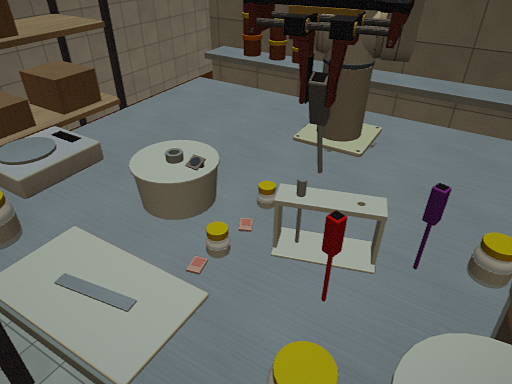

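View pics/w11.png

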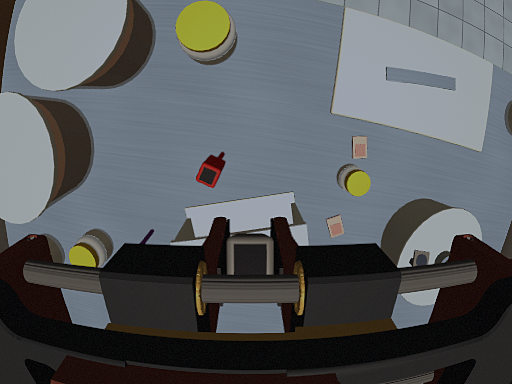

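Lowering the stem behind the rack's far edge. The red one at (333,232) stays clear of it.

move_arm --increments '[255,0,0,25,0,255,0,0,50,0,255,0,0,75,0,255,0,0,95,0,255,0,0,102,0,255,0,0,102,0]'

```text
t: 15.75
ee_pos: [652.5, 174.3, 248.4]
orientation: [-3.133, -0.224, 0.003]
ft_force: [-0.1, 0.8, 0.2]
width: 23.8
```

```bash
python3 - <<'E'
from h import *
from workcell import ctrl
o,M=st();i=ctrl.get_image("scene")
cv2.imwrite("pics/s12.png",cv2.resize(i["frame"][80:280,250:420,::-1],None,fx=3,fy=3,interpolation=cv2.INTER_CUBIC))
E
```

```text
t 15.75 p [652.5 174.3 248.4] x az 8.2 z [-2.e-03  6.e-04 -1.e+00] tilt 0.12 q [2.430e-01 4.730e-01 1.487e+00 1.000e-03 1.184e+00 1.671e+00] w 23.8 F [-0.1  0.8  0.2]
```

View pics/s12.png

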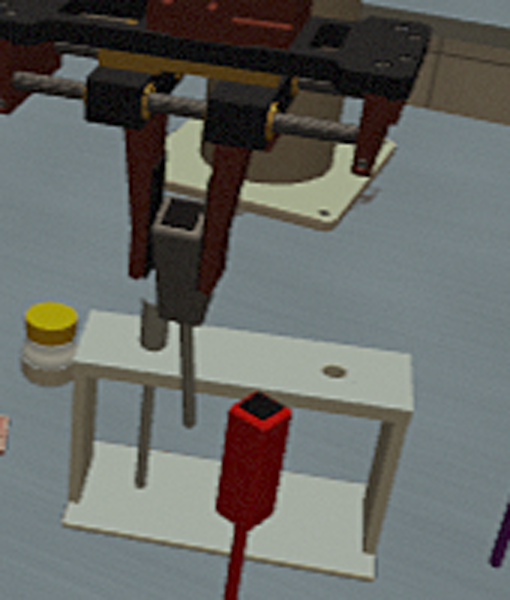

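The stem is now in front of the plate's far edge, with its tip at about (313,222), below the plate, and clear of the rod. Pushing back to straighten.

move_arm --increments '[255,-12,0,0,0,255,-24,0,0,0,255,-32,0,-2,0,255,-40,0,-4,0,255,-48,0,-6,0,255,-56,0,-8,0,255,-64,0,-9,0,255,-72,0,-10,0,255,-80,0,-10,0,255,-88,0,-11,0,255,-91,0,-11,0,255,-91,0,-11,0]'

```text
t: 17.3
ee_pos: [562.1, 161.5, 259.8]
orientation: [-3.133, -0.224, 0.003]
ft_force: [1.5, 1.2, -0.4]
width: 23.8
```

move_arm --increments '[255,3,0,0,0,255,10,0,0,0,255,10,0,-30,0,255,10,0,-60,0,255,10,0,-75,0,255,10,0,-75,0]'

```text
t: 18.05
ee_pos: [572.7, 162.9, 335.5]
orientation: [-3.133, -0.224, 0.001]
ft_force: [0.8, 0.2, -1.0]
width: 23.7
```

```bash
python3 - <<'E'
from h import *
from workcell import ctrl
o,M=st();i=ctrl.get_image("scene")
cv2.imwrite("pics/s13.png",cv2.resize(i["frame"][40:240,250:420,::-1],None,fx=3,fy=3,interpolation=cv2.INTER_CUBIC))
i=ctrl.get_image("wrist");cv2.imwrite("pics/w13.png",i["frame"][:,:,::-1])
e=o["ee_pos"]
for k in(152,37,-33): print(proj(cams()["scene"],e-[0,0,k]))
E
```

```text
t 18.05 p [572.7 162.9 335.5] x az 8.2 z [-7.e-04  9.e-04 -1.e+00] tilt 0.07 q [2.570e-01 2.720e-01 1.581e+00 1.000e-03 1.289e+00 1.684e+00] w 23.7 F [ 0.8  0.2 -1. ]
(np.float64(319.73181370321765), np.float64(182.2122447004207))
(np.float64(327.5839335192984), np.float64(117.49464073232963))
(np.float64(333.2949129375126), np.float64(70.4244338436141))
```

View pics/s13.png

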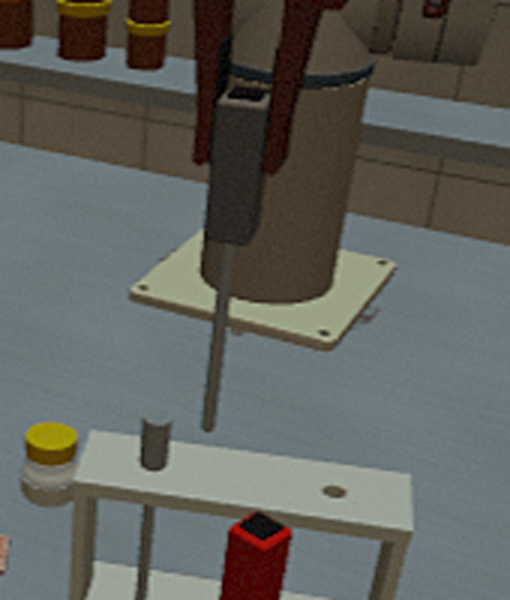

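View pics/w13.png

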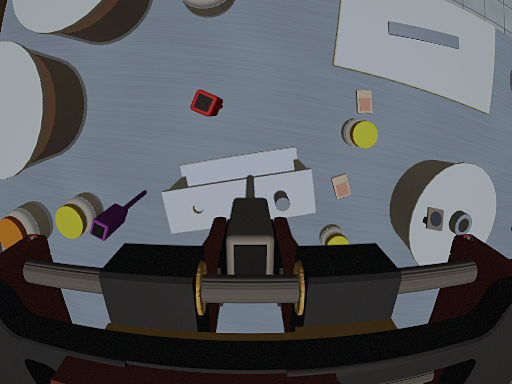

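```bash
python3 - <<'E'
import cv2,numpy as np
a=cv2.imread("pics/w4.png")[150:280,200:300];b=cv2.imread("pics/w13.png")[150:280,200:300]
cv2.imwrite("pics/cmp.png",cv2.resize(np.hstack([a,b]),None,fx=4,fy=4,interpolation=cv2.INTER_CUBIC))
E
```

```text
(no output)
```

View pics/cmp.png

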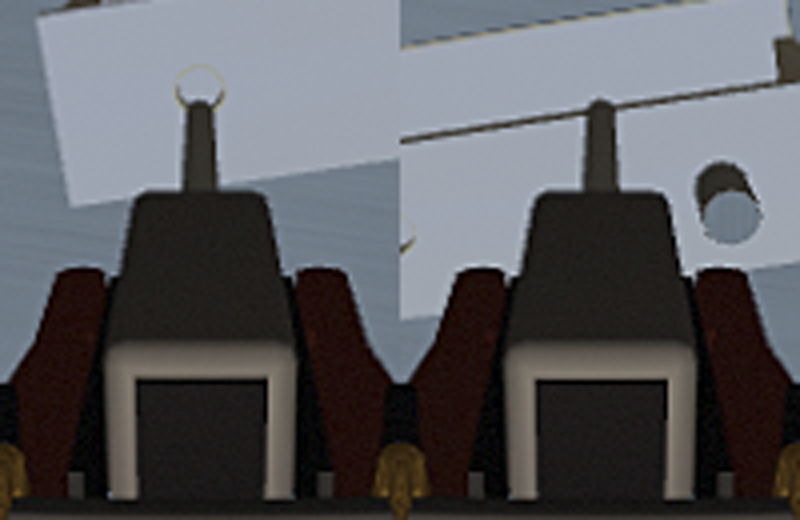

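The wrist view's tip row (about 175), handle foot and top match those from before the tilt to within a fraction of a pixel, so the probe is upright again. As an absolute check, I'll cast the tip ray in tool coordinates and re-measure the guide in the wrist and fixed views.

```bash
python3 - <<'E'
from h import *
from workcell import ctrl
o,M=st();i=ctrl.get_image("wrist")
I=np.zeros(3)
for z in(140,146,152,158):
    print(z,"tip",[ (lambda o_,d:(o_+d*(z-o_[2])/d[2]).round(1))(*wray(i,I,I,249.9,v)) for v in(174.8,175.5)])
print("foot z 37:",[ (lambda o_,d:(o_+d*(37-o_[2])/d[2]).round(1))(*wray(i,I,I,u,198)) for u in(233.5,266.5)])
print("top z -33:",[ (lambda o_,d:(o_+d*(-33-o_[2])/d[2]).round(1))(*wray(i,I,I,u,236)) for u in(227,273)])
f=i["frame"][140:260,380:500,::-1];cv2.imwrite("pics/w14.png",cv2.resize(f,None,fx=5,fy=5,interpolation=cv2.INTER_CUBIC))
import pickle;pickle.dump((i,o),open("w14.pkl","wb"))
E
```

```text
t 18.45 p [571.9 162.8 334.1] x az 8.2 z [-3.3e-03  2.0e-04 -1.0e+00] tilt 0.19 q [2.570e-01 2.730e-01 1.583e+00 1.000e-03 1.289e+00 1.684e+00] w 23.8 F [-0.2 -0.2 -1.8]
140 tip [array([  6.6,   0.8, 140. ]), array([  5.8,   0.8, 140. ])]
146 tip [array([  5.3,   0.8, 146. ]), array([  4.6,   0.8, 146. ])]
152 tip [array([  4.1,   0.8, 152. ]), array([  3.3,   0.8, 152. ])]
158 tip [array([  2.8,   0.8, 158. ]), array([  2. ,   0.8, 158. ])]
foot z 37: [array([ 11.5, -10.6,  37. ]), array([11.5, 12.5, 37. ])]
top z -33: [array([ 13.1,  -9.9, -33. ]), array([ 13.1,  12. , -33. ])]
```

View pics/w14.png

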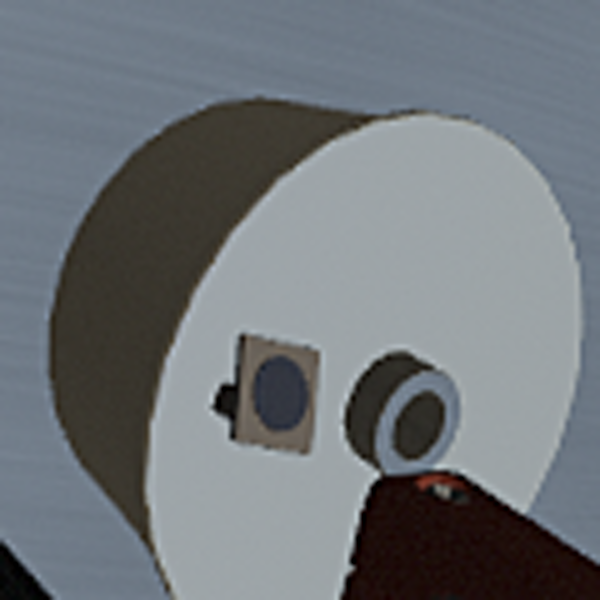

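The tip is at tool x≈0, and the foot face at +11.5 and top face at about +12–13 mm confirm that it's upright. Next I'll go to a viewpoint with the guide directly under the wrist camera.

move_arm --increments '[255,-15,34,0,2,255,-30,68,0,4,255,-46,102,0,6,255,-61,136,0,8,255,-76,170,0,10,255,-91,204,0,10,255,-107,239,0,10,255,-122,273,0,10,255,-137,307,0,10,255,-152,341,0,10,255,-152,341,0,10,255,-152,341,0,10]'

```text
t: 20.0
ee_pos: [470.2, -196.0, 334.4]
orientation: [-3.14, 0.05, 0.005]
ft_force: [-0.3, -0.7, -0.6]
width: 23.4
```

move_arm --increments '[255,0,0,0,0,255,0,0,0,0]'

```text
t: 20.25
ee_pos: [470.4, -195.2, 334.4]
orientation: [-3.14, 0.048, 0.005]
ft_force: [0.2, 0.4, -1.4]
width: 23.9
```

```bash
python3 - <<'E'
from h import *
from workcell import ctrl
o,M=st();i=ctrl.get_image("wrist")
cv2.imwrite("pics/w15.png",i["frame"][:,:,::-1])
import pickle;pickle.dump((i,o),open("w15.pkl","wb"))
E
```

```text
t 20.25 p [ 470.4 -195.2  334.4] x az -1.8 z [-3.e-03  9.e-04 -1.e+00] tilt 0.18 q [-0.416  0.133  1.759 -0.     1.253  1.185] w 23.9 F [ 0.2  0.4 -1.4]
```

View pics/w15.png

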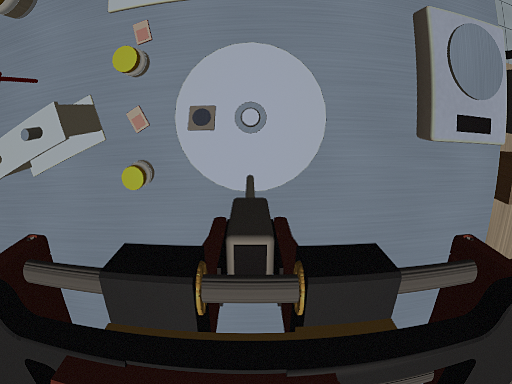

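The guide is clear at (250.5,117) and the tag at (202,117). I'll refine the ring's centre with a contour.

```bash
python3 - <<'E'
from h import *
import pickle
i,o=pickle.load(open("w15.pkl","rb"))
f=i["frame"][...,::-1];cv2.imwrite("pics/w15c.png",cv2.resize(f[90:145,180:280],None,fx=8,fy=8,interpolation=cv2.INTER_CUBIC))
g=cv2.cvtColor(f.copy(),cv2.COLOR_BGR2GRAY)
sub=g[95:140,228:273]
m=((sub<130)).astype(np.uint8)*255
cn,h=cv2.findContours(m,cv2.RETR_CCOMP,cv2.CHAIN_APPROX_NONE)
for k,c in enumerate(cn):
    if len(c)>20:
        e=cv2.fitEllipse(c);u,v=e[0][0]+228,e[0][1]+95
        print(h[0][k],e,(u,v),[wz(i,o["ee_pos"],o["orientation"],u,v,z).round(1) for z in(106,125)])
E
```

```text
[-1 -1  1 -1] ((22.25992202758789, 21.998533248901367), (30.891292572021484, 31.000986099243164), 84.86053466796875) (250.2599220275879, 116.99853324890137) [array([ 535.1, -198.2,  106. ]), array([ 535.3, -198.2,  125. ])]
[-1 -1 -1  0] ((21.946430206298828, 21.47357749938965), (17.299701690673828, 18.00650405883789), 105.46012115478516) (249.94643020629883, 116.47357749938965) [array([ 535.8, -197.8,  106. ]), array([ 536. , -197.8,  125. ])]
```

View pics/w15c.png

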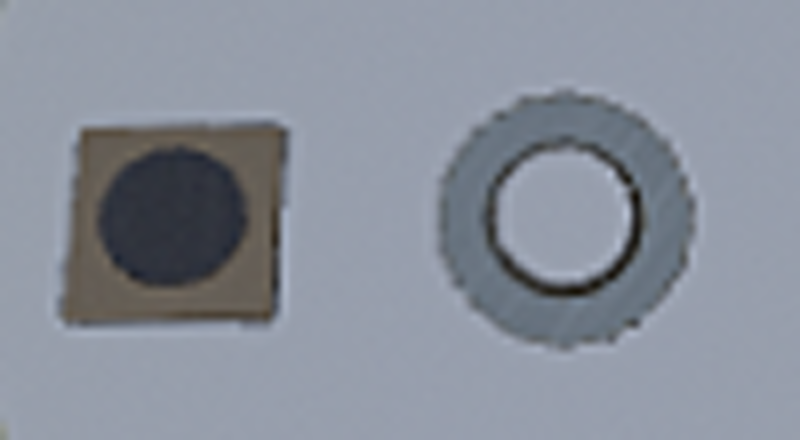

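The wrist puts the guide at (535.3,-197.4), corrected with the probe's own image offset. The top view gave (534.3,-195.5) and triangulation (535,-196.7), so I'll use (535,-197). Hovering above it first, then checking.

```bash
python3 - <<'E'
from h import *
st();print(delta([535,-197,334]),delta([535,-197,290]))
E
```

```text
t 20.3 p [ 470.4 -195.3  334.4] x az -1.8 z [-3.e-03  8.e-04 -1.e+00] tilt 0.18 q [-0.417  0.133  1.759 -0.     1.253  1.185] w 23.7 F [-0.7  0.  -0.1]
[64.6076281  -0.27098613  0.22785433] [64.74083195 -0.2381737  44.22764047]
```

move_arm --increments '[255,20,0,0,0,255,40,0,0,0,255,55,0,0,0,255,65,0,0,0,255,65,0,0,0,255,65,0,20,0,255,65,0,40,0,255,65,0,40,0,255,65,0,40,0]'

```text
t: 21.42
ee_pos: [535.4, -197.4, 295.1]
orientation: [-3.141, 0.049, 0.003]
ft_force: [0.3, -0.6, -1.1]
width: 23.7
```

```bash
python3 - <<'E'
from h import *
from workcell import ctrl
o,M=st();i=ctrl.get_image("scene")
cv2.imwrite("pics/s16.png",cv2.resize(i["frame"][90:190,120:230,::-1],None,fx=6,fy=6,interpolation=cv2.INTER_CUBIC))
b=np.array([-1.02,.19])
print(proj(i,o["ee_pos"]-[0,0,152])+b,proj(i,o["ee_pos"]-[0,0,37])+b,proj(i,np.array([535,-197,125]))+b)
E
```

```text
t 21.43 p [ 535.4 -197.4  295.1] x az -1.8 z [-2.1e-03  5.0e-04 -1.0e+00] tilt 0.13 q [-0.374  0.268  1.68  -0.     1.196  1.228] w 23.7 F [ 0.3 -0.6 -1.1]
[171.96834595 144.27918832] [165.54049058  93.30714562] [173.16864051 151.55729335]
```

View pics/s16.png

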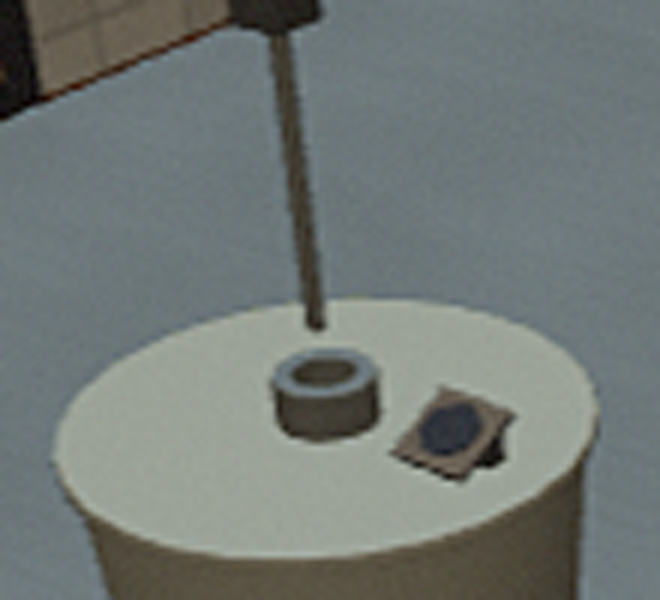

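The stem is upright and in line with the mouth. The tip is at (172.3,144.2) and the mouth centre at (173.9,151.9), and relative to the prediction they agree to about 0.7 mm. Lowering partway to check.

move_arm --increments '[255,0,-0.5,5,0,255,0,-0.5,12,0,255,0,-0.5,20,0,255,0,-0.5,28,0,255,0,-0.5,36,0,255,0,-0.5,40,0,255,0,-0.5,40,0]'

```text
t: 22.35
ee_pos: [535.4, -196.9, 254.9]
orientation: [-3.141, 0.049, 0.003]
ft_force: [-0.0, 0.5, 0.3]
width: 24.0
```

```bash
python3 - <<'E'
from h import *
from workcell import ctrl
o,M=st();i=ctrl.get_image("scene")
cv2.imwrite("pics/s17.png",cv2.resize(i["frame"][130:180,140:210,::-1],None,fx=10,fy=10,interpolation=cv2.INTER_CUBIC))
E
```

```text
t 22.35 p [ 535.4 -196.9  254.9] x az -1.8 z [-2.2e-03  6.0e-04 -1.0e+00] tilt 0.13 q [-0.373  0.308  1.722 -0.     1.114  1.229] w 24.0 F [-0.   0.5  0.3]
```

View pics/s17.png

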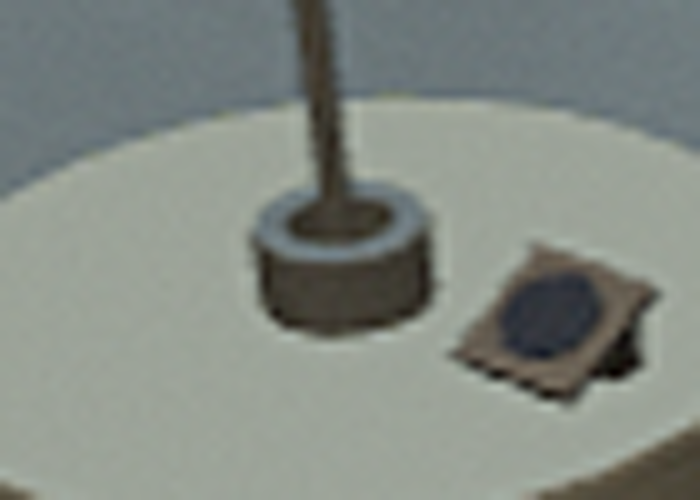

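The stem enters the bore centrally, at x about 337 against the bore's 292–390 in the crop, and the force is near zero. Lowering the rest of the way.

move_arm --increments '[255,0,0,6,0,255,0,0,14,0,255,0,0,22,0,255,0,0,30,0,255,0,0,38,0,255,0,0,46,0,255,0,0,53,0,255,0,0,57,0,255,0,0,57,0,255,0,0,57,0]'

```text
t: 23.65
ee_pos: [535.7, -197.1, 198.5]
orientation: [-3.141, 0.049, 0.002]
ft_force: [0.3, 0.3, -0.5]
width: 23.7
```

```bash
python3 - <<'E'
from h import *
from workcell import ctrl
o,M=st();i=ctrl.get_image("scene")
cv2.imwrite("pics/s18.png",cv2.resize(i["frame"][80:180,120:230,::-1],None,fx=6,fy=6,interpolation=cv2.INTER_CUBIC))
i2=ctrl.get_image("wrist");cv2.imwrite("pics/w18.png",cv2.resize(i2["frame"][130:290,170:340,::-1],None,fx=3.5,fy=3.5,interpolation=cv2.INTER_CUBIC))
t=ctrl.get_image("top");cv2.imwrite("pics/t18.png",t["frame"][:,:,::-1])
b=np.array([-1.02,.19]);e=o["ee_pos"]
print("foot",proj(i,e-[0,0,37])+b,"top",proj(i,e+[0,0,33])+b,"stem at125",proj(i,[e[0],e[1],125])+b,"mouth",proj(i,[535,-197,125])+b);st()
E
```

```text
t 23.65 p [ 535.7 -197.1  198.5] x az -1.8 z [-1.2e-03  1.0e-04 -1.0e+00] tilt 0.07 q [-0.373  0.374  1.77  -0.     0.998  1.229] w 23.7 F [ 0.3  0.3 -0.5]
foot [171.03824123 136.72173115] top [167.1514459 105.8909055] stem at125 [172.92356626 151.67650038] mouth [173.16864051 151.55729335]
t 23.8 p [ 535.7 -197.   198.5] x az -1.8 z [-1.1e-03  1.0e-04 -1.0e+00] tilt 0.06 q [-0.373  0.374  1.77  -0.     0.998  1.229] w 23.8 F [-0.2  0.9 -0.9]
```

View pics/s18.png

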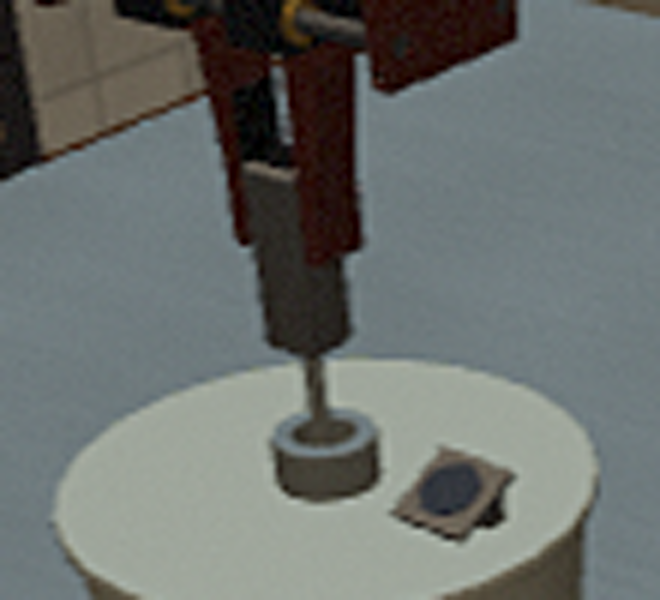

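View pics/w18.png

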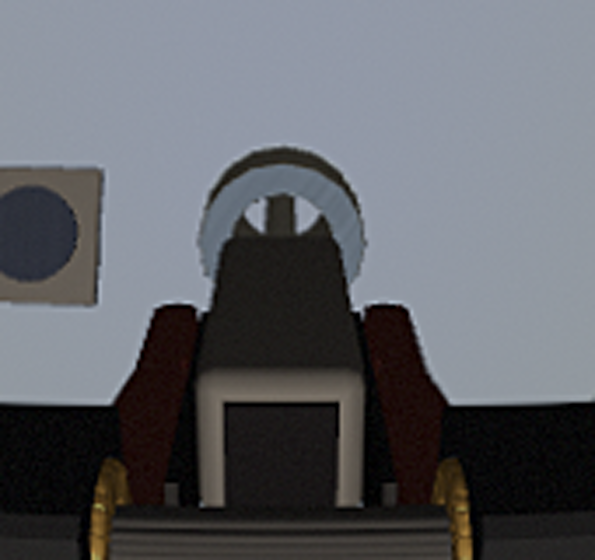

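View pics/t18.png

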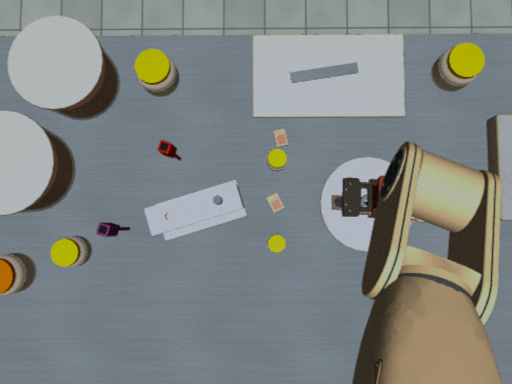

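The stem sits mid-bore in the wrist view (281 against the bore's 244–322). The handle foot is where predicted, the bystanders are at their starting pixels, and the force is about zero. I'll settle briefly and hand in.

move_arm --increments '[255,0,0,0,0,255,0,0,0,0,255,0,0,0,0,255,0,0,0,0]'

```text
t: 24.3
ee_pos: [535.7, -197.0, 198.6]
orientation: [-3.141, 0.049, 0.002]
ft_force: [0.2, 0.3, -1.0]
width: 23.8
```

```bash
python3 - <<'E'
from h import *
from workcell import ctrl
o,M=st();print(abs(o["qvel"]).max());print(ctrl.close_job())
E
```

```text
t 24.3 p [ 535.7 -197.   198.6] x az -1.8 z [-1.1e-03  1.0e-04 -1.0e+00] tilt 0.07 q [-0.373  0.374  1.77  -0.     0.998  1.229] w 23.8 F [ 0.2  0.3 -1. ]
0.00146925899859266
the job is handed in; nothing more can be done
None
```

I took the grey probe from the rack, aimed it at the tag for about 1.6 s, and lowered it through the guide. I handed the job in at 24.3 s with the probe still held there. No verdict was reported.

- **Tilting the probe:** the moves can't tilt the tool, so I leaned the probe about 23° in the grip by pressing its stem against the near edge of the fixed rack. After aiming, I straightened it against the far edge.
- **Aim:** in the scene view the tip was about 20 mm off the tag's face and over its middle. The lean came from that view alone, at 22–23° against the 25° wanted.
- **Final position:** the TCP is within about 1 mm of the guide's estimated axis. The tip is about 46 mm above the bench, roughly 29 mm below the guide's lower end. The arm is still and the force on the tool is near zero.
- **Upright:** after straightening, the wrist picture matched the one from before the tilt to within a pixel.
- **Other objects:** the rod, jars and cassettes show at their starting places in the last top view.

Three checks disagreed or were limited:
- The probe slid about 9 mm in the grip as I lifted it, because the lift began before the fingers had fully closed. I re-measured it and allowed for that.
- The estimates of the guide's position differed by about 2–3 mm between cameras. I used a value in between.
- The tip inside the tub can't be seen, so its depth is worked out from the measured 152 mm between TCP and tip.

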